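Index the specimen carriage one hole towards the light plate

TASK

Swing the lamp arm well clear to one side so that you can get at the red lock knob under it. Then pull the knob up to free the blue sleeve, slide the sleeve along its rail to the next hole, on the side where the white light plate lies, and let the pin go fully home in that hole. Finish while still gripping the knob, holding the pin fully home; leave the lamp clear and do not disturb the loose things on the bench.

Things in the scene. Friction and masses are not known exactly. Their poses are not given: they have to be found in the camera images.
- rail: Fixed aluminium square tube, 330 mm long (along its y axis), 40 mm wide (x), its top face 75 mm above the bench, on two white feet. Origin on the bench under its centre; z up. In the top face, five holes (11 mm wide) at y = -90, -45, 0, +45 and +90 mm. Rail position and yaw vary.
- carriage (a joint): Blue sleeve on the rail, 54 mm wide, 56 mm long, top 83 mm above the bench; a black stage plate 50 mm up reaches 102 mm from the rail's centre line on its +x side. Value (m) along the rail's +y: 0 at the middle hole, where it starts pinned; +-0.045 at the next holes; travel +-0.1. Friction about 2 N. Moves only with the pin out (1.5 mm play when pinned).
- plunger (a joint): Spring lock plunger on the sleeve. Value (m): 0 with the pin fully home, grows as the knob is pulled straight up, stop at 0.018. The pin (8 mm, round end) reaches 12 mm into the hole: clear of the rail from 0.012. Spring pulls down with 5 N at 0, 12 N at 0.018. Between holes the pin rides on the rail's top at 0.012; over a hole the spring sends it home.
- lock_knob: Red knob on top of the plunger, to be gripped from above: upright cylinder 30 mm across, 27 mm high. Origin at the centre of its underside, which stands 100 mm above the bench when the pin is home; a steel bush 18 mm across stands below it on the sleeve. Moves with sleeve and plunger.
- knob_mid (a point): Centre of the red knob, 13.5 mm above its underside (113.5 mm above the bench when the pin is home); the knob's top is 13.5 mm above this point.
- lamp_arm (a joint): Angle of the lamp arm about its upright post, rad, counter-clockwise from above; range +-1.3. At 0 the arm points from the post along about the rail's -x axis, over the knob; growing values carry the head towards the rail's -y end. Swings freely both ways with light friction (about 1 N at the grip) and stays where it is left. More than about 0.45 either way counts as clear.
- lamp_grip (a point): Centre of the black upright grip peg on the lamp head, 22 mm across and 40 mm high, its top 242 mm above the bench, this point 222 mm above the bench and 200 mm from the hinge. Below it the round white lamp head, 70 mm across, from 180 to 202 mm above the bench.
- lamp_hinge (a point): Point on the hinge axis of the lamp arm, at the top of the post, 190 mm above the bench. The arm (16 mm wide, 12 mm high) runs from here to the lamp head.
- light_plate: Fixed white light plate, 120 x 90 x 16 mm with a pale glowing top, on the bench past one end of the rail (240 mm from the rail's centre); origin under its centre. Its side (rail's +y or -y) varies and is the direction to slide.
- slide_tray: Fixed grey open tray with upright glass slides, 120 x 90 x 26 mm, past the other end of the rail; origin under its centre.
- eyepiece_cap: Loose black ring-shaped cap, 42 mm across, 18 mm high; origin under its centre. Do not disturb.
- petri_dish: Loose clear petri dish, 56 mm across, 18.5 mm high; origin under its centre. Do not disturb.
- slide_box: Loose blue box 45 x 85 x 30 mm; origin under its centre. Do not disturb.
Things that resemble listed ones, but are neither listed nor needed, are in the scene too. Several things look just like the light_plate: the one meant starts farthest to the robot's left.

How it is judged:
On the way, in this order (a step that is already met when the one before it is completed fails the run):
1. the lamp arm is swung clear while the pin is still home ((value of joint lamp_arm above 0.45 rad or value of joint lamp_arm below -0.45 rad) and value of joint plunger below 0.004 m), for 0.2 s.
2. the knob is pulled up until the pin is out, the sleeve still at its first hole (value of joint plunger above 0.0115 m and value of joint carriage between -0.012 and 0.012 m), for 0.05 s.
At the end, for the whole second after the job is handed in: The sleeve is at rest at the next hole on the light plate's side (0.045 m from the middle, within 3.5 mm), the pin is home (plunger below 3 mm), the lamp arm is still more than 0.45 rad to one side, and the fingers are still on the red knob with more than 3 N (((y of light_plate in the frame of rail above 0 m and value of joint carriage between 0.0415 and 0.0485 m) or (y of light_plate in the frame of rail below 0 m and value of joint carriage between -0.0485 and -0.0415 m)) and value of joint plunger below 0.003 m and (value of joint lamp_arm above 0.45 rad or value of joint lamp_arm below -0.45 rad) and contact force between the fingers and lock_knob above 3 N and velocity of joint carriage between -0.01 and 0.01 m/s); the arm keeps its last pose, push and grip.
It fails at once if the black eyepiece cap is disturbed (moved more than 15 mm) (distance of eyepiece_cap from where it was at the start of the episode above 0.015 m).
It fails at once if the petri dish is disturbed (moved more than 15 mm) (distance of petri_dish from where it was at the start of the episode above 0.015 m).
It fails at once if the blue slide box is disturbed (moved more than 15 mm) (distance of slide_box from where it was at the start of the episode above 0.015 m).
It also fails if it takes over 48 s, if anything falls off the work surface, if the arm or the gripper's body presses on something with over 40 N, if the wrist force passes 120 N, or if a joint passes its speed limit or range.

ROBOT

A 7-joint arm with a two-finger parallel gripper is mounted at the origin on the work surface. World frame = base frame: x ahead of the robot, y to its left, z up, the work surface at z = 0. Lengths are in m, angles in rad, forces in N, time in s.
With the tool pointing down it reaches from about 0.4 to 0.85 m from the base axis. Payload 10.4 kg.
Tool frame: the origin (TCP) lies on the centre line of the jaws, within the pads' length; the fingertips stand 11 mm ahead of it and the grasp point (between the pads) lies 8 mm behind it (tip_reach is the distance from the TCP to the fingertips, in m); z points along the fingers, y is the line along which they close (so a half turn about z gives the same grasp; the last joint's range is limited). The gripper opens to 85 mm and grips with 20 to 120 N. Pads are 22 mm wide; open, the fingers measure 114 mm over their backs; the gripper's body (76 mm by 85 mm) begins 54 mm behind the grasp point. The pads swing forward as they close: fully open they stand 13 mm farther back than shut.
Start: joints at [-1.224, 0.332, -0.065, 1.46, 0.022, 1.35, -0.088], TCP at [0.226, 0.583, 0.242] pointing down, gripper open.
Joint ranges: [-2.6, 2.6], [-0.5, 2.12], [-1.47, 1.34], [0.16, 2.42], [-1.27, 4.41], [0.06, 2.06], [-2.6, 2.6]. Speed limits (rad/s): [2.22, 2.22, 2.79, 2.79, 3.14, 3.14, 3.14].

INTERFACE

Orientations are given as a unit quaternion [x, y, z, w].
In Python, from workcell import get_obs, camera, hand_in, tip_reach gives the robot as it stands. The module is installed in compiled form; this text tells all that it offers.
- The arm moves only by the tool move_arm, never from a script. Its argument "plan" is a list of rows, each an object with "delta_pos": the shift along the tool's x, y, z in parts of the range, where 1.0 means 1 m, a list of three; "turn": the turn, a rotation vector about the tool's x, y, z in normalised numbers (1 is pi/2 rad), a list of three; "fingers": the closure, from 0 (fully open) to 1 (shut). A call has 1 to 12 rows; each row is the pose to reach, as a shift and turn from the pose commanded when the call began, along the tool's axes at that moment; what a row does not reach only later rows make up. A row lasts 1/8 s, in which the tool goes at most 62.5 mm and 10.7 degrees, less where a joint would pass 70% of its speed; a pose out of reach is approached as far as the arm can. A call with a gripper value outside its range is refused whole. The fingers move at their own pace and stop on an object; "force" is the grip in N (left out, the last holds). Time passes only in rows, so rows that repeat a pose let the fingers close. It gives the time, the measured TCP pose, the force, the opening and the grip force at its end, in the units of the state.
- get_obs(): the state, without advancing time (a new reading comes with each control period).
- camera(name): name is "scene" or "top"; returns a dict with "color" (384x512x3 uint8, red, green, blue), "range_z" (384x512 float32, m along the optical axis (not along the pixel's ray), 0 where there is no reading), "fx", "fy", "cx", "cy" (pixels), "R" (3x3) and "t" (3): a world point X has camera coordinates R X + t. Camera axes: x right, y down, z forward; pixel columns grow to the right and rows downward; lengths in m; the calibration is good to about 2 mm. A picture is of the moment at which its call begins.
- hand_in(): hands the job in; it is judged then, once.
The state is a dict: "clock": time; "joint_pos": joint angles; "joint_velocities": joint speeds; "tau": joint torques, N m; "position": TCP position; "ee_rot": TCP orientation; "ft_force": force on the tool from outside, world axes, zero at the start; "torque": the same for the moment, N m; "grip_width": opening from 0.0 (shut) to 1.0 (fully open); "grasp_force": force on a finger pad.
Only numpy, scipy, OpenCV 4.12 (cv2) and the standard library are available. Lean on these libraries where they do the work, as an engineer would, in place of code of your own. Each camera call takes 0.05 s, during which the arm holds its last target. There are 200 camera calls.

## Working session

There is one attempt and no reset: what is moved stays moved. The work goes in short steps, Python scripts to look and compute and a tool call to move; the robot and the scene stay as the last step left them, time stands still between calls to the robot, and variables do not carry over. Pictures are saved under pics/ and viewed, at most 10 in all, crops included, and the job is handed in when it is done.

Besides the shell and the picture viewer there is one more tool, called after "Request:" in YAML: its name, and indented under it one key for each argument. move_arm: Moves the arm, as the interface text tells. Its arguments: {"type":"object","properties":{"plan":{"type":"array","items":{"type":"object","properties":{"delta_pos":{"type":"array","items":{"type":"number"}},"turn":{"type":"array","items":{"type":"number"}},"fingers":{"type":"number"}}}},"force":{"type":"number"}},"required":["plan"]}

```bash
mkdir -p pics
cat > h.py <<'E'
import numpy as np, cv2
from workcell import get_obs, camera
def pts(c):
    z=c["range_z"]; v,u=np.mgrid[:z.shape[0],:z.shape[1]]
    P=np.stack([(u-c["cx"])/c["fx"]*z,(v-c["cy"])/c["fy"]*z,z],-1)
    return (P-c["t"])@np.asarray(c["R"])
def ray(c,u,v,h):
    R=np.asarray(c["R"]); o=-R.T@c["t"]; d=R.T@np.array([(u-c["cx"])/c["fx"],(v-c["cy"])/c["fy"],1])
    return o+d*(h-o[2])/d[2]
def proj(c,X):
    p=np.asarray(c["R"])@X+c["t"]; return c["fx"]*p[0]/p[2]+c["cx"],c["fy"]*p[1]/p[2]+c["cy"]
def save(c,n): cv2.imwrite("pics/"+n,c["color"][...,::-1])
E
python3 - <<'E'
from h import *
for n in("top","scene"):
    c=camera(n); save(c,n+"0.png"); np.savez(n+"0.npz",**c); R=np.asarray(c["R"]); print(n,-R.T@c["t"],R.round(2).tolist(),c["fx"])
o=get_obs(); print(o["position"],o["ee_rot"],o["grip_width"],o["clock"])
E
```

```text
top [ 0.42873995 -0.02456898  1.53814088] [[0.01, -1.0, 0.01], [-1.0, -0.01, -0.07], [0.07, -0.0, -1.0]] 493.58740573387627
scene [1.01836791 0.53295679 0.84304348] [[-0.76, 0.65, 0.01], [0.45, 0.54, -0.72], [-0.47, -0.54, -0.7]] 346.74988512701094
[0.22579431 0.58245702 0.2416315 ] [ 1.83862198e-01  9.82951841e-01 -6.03212856e-04 -8.46900156e-05] 0.9979194259066563 0.1
```

View pics/top0.png

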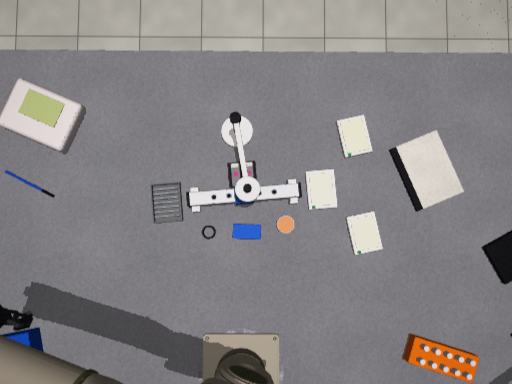

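View pics/scene0.png

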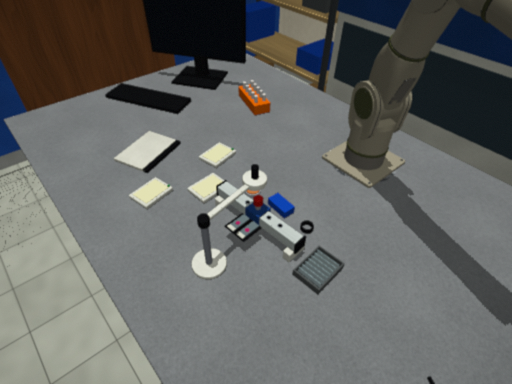

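The top view shows the lamp head and peg at (247,188) over the rail, which runs from (188,199) to (300,190). The post is at (236,118) and the stage at (242,175), on the far side. Three things look like the light plate: (321,189), (355,136) and (364,233). The one farthest left for the robot is (321,189), just past the rail's right end at world -y. I'll check that in an enlarged crop and measure.

Run:
```python
from h import *
c=dict(np.load("top0.npz")); P=pts(c); col=c["color"].astype(int); hsv=cv2.cvtColor(c["color"],cv2.COLOR_RGB2HSV)
Z=P[...,2]
# rail top by height
m=((Z>.068)&(Z<.080)&(hsv[...,1]<60)&(hsv[...,2]>120)).astype(np.uint8); m[:,:160]=0;m[:,310:]=0;m[:160]=0;m[215:]=0
r=cv2.minAreaRect(cv2.findNonZero(m)); print("rail px",r, m.sum())
b=cv2.boxPoints(r); w=np.array([ray(c,u,v,.075) for u,v in b]); print(w.round(4)); print("rail centre",w.mean(0))
v,u=np.nonzero(m); q=np.array([ray(c,a,d,.075)[:2] for a,d in zip(u,v)]); ev,V=np.linalg.eigh(np.cov(q.T)); print("axis",V[:,1],np.degrees(np.arctan2(V[1,1],V[0,1])),"mean",q.mean(0))
# peg top
for nm,lo,hi,h,box in(("peg",.225,.26,.242,(150,220,215,280)),("head",.19,.21,.202,(150,220,215,280)),("post",.185,.26,.2,(100,135,215,255)),("plate",.008,.024,.016,(160,220,302,345))):
    a,b2,l,d=box; k=np.zeros(Z.shape,bool); k[a:b2,l:d]=((Z>lo)&(Z<hi))[a:b2,l:d]
    v,u=np.nonzero(k); 
    if len(u): print(nm,len(u),u.mean(),v.mean(),Z[k].mean(),ray(c,u.mean(),v.mean(),h).round(4))
for u,v in((321,189),(355,136),(364,233)): print("plate",ray(c,u,v,.016).round(3))
for nm,u,v in(("box",246,231),("cap",208,232),("orange",286,224)): print(nm,ray(c,u,v,.02).round(3))
# knob in scene
s=dict(np.load("scene0.npz")); hs=cv2.cvtColor(s["color"],cv2.COLOR_RGB2HSV); k=((hs[...,0]<8)|(hs[...,0]>172))&(hs[...,1]>150)&(hs[...,2]>70)
k[:180]=0;k[225:]=0;k[:,:235]=0;k[:,275:]=0
PS=pts(s); v,u=np.nonzero(k); print("knob",len(u),u.min(),u.max(),v.min(),v.max(),PS[k].mean(0), ray(s,(u.min()+u.max())/2,(v.min()+v.max())/2,.1135))
a=cv2.resize(c["color"][100:260,150:400],None,fx=3,fy=3,interpolation=cv2.INTER_CUBIC); cv2.imwrite("pics/crop1.png",a[...,::-1])
```

```text
rail px ((243.62539672851562, 194.48944091796875), (13.457630157470703, 109.45469665527344), 85.18644714355469) 920
[[ 0.5391  0.159   0.075 ]
 [ 0.5683 -0.1653  0.075 ]
 [ 0.5283 -0.1685  0.075 ]
 [ 0.4993  0.155   0.075 ]]
rail centre [ 0.53374693 -0.0049421   0.075     ]
axis [-0.08819581  0.99610316] 95.05982205081928 mean [ 0.5337031  -0.00457037]
peg 58 246.81034482758622 187.93103448275863 0.24238081651053167 [ 0.5391 -0.0153  0.242 ]
head 604 245.8062913907285 182.46523178807948 0.20166627531567888 [ 0.5574 -0.0122  0.202 ]
post 176 235.48863636363637 121.81818181818181 0.20166553595475306 [0.7248 0.0172 0.2   ]
plate 1106 320.8119349005425 189.23508137432188 0.017315467043598463 [ 0.5556 -0.2428  0.016 ]
plate [ 0.556 -0.243  0.016]
plate [ 0.723 -0.351  0.016]
plate [ 0.421 -0.375  0.016]
box [ 0.425 -0.012  0.02 ]
cap [0.422 0.104 0.02 ]
orange [ 0.448 -0.135  0.02 ]
knob 86 254 262 195 206 [0.53894101 0.00071463 0.11963599] [ 0.53413254 -0.00402338  0.1135    ]
```

View pics/crop1.png

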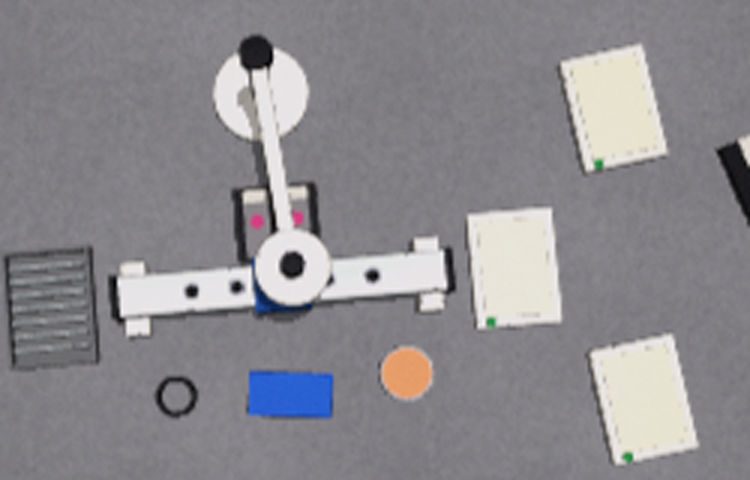

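The crop confirms it: the plate at (321,189) sits squarely past the rail's right end. The other two are off the rail axis and farther right. The slide direction is therefore rail -y. The lamp will swing to the +y side (negative angle).

```bash
cat >> h.py <<'E'
from scipy.spatial.transform import Rotation as Ro
def go(*T):
    o=get_obs(); R=Ro.from_quat(o["ee_rot"]).as_matrix()
    for t in T: print(np.round(R.T@(np.array(t)-o["position"]),4))
E
python3 - <<'E'
from h import *
from workcell import tip_reach
try: print(tip_reach())
except Exception as e: print(tip_reach)
c=dict(np.load("top0.npz")); print("hinge",ray(c,235.3,117.3,.205))
go((.539,-.015,.30),(.539,-.015,.225))
E
```

```text
0.011
hinge [0.73625329 0.01766859 0.205     ]
[-0.508  -0.4439 -0.0578]
[-0.508  -0.4438  0.0172]
```

Request:
move_arm:
  plan:
    - {"delta_pos":[-0.03,-0.03,-0.045],"turn":[0,0,0],"fingers":0}
    - {"delta_pos":[-0.07,-0.06,-0.058],"turn":[0,0,0],"fingers":0}
    - {"delta_pos":[-0.115,-0.1,-0.058],"turn":[0,0,0],"fingers":0}
    - {"delta_pos":[-0.16,-0.14,-0.058],"turn":[0,0,0],"fingers":0}
    - {"delta_pos":[-0.205,-0.18,-0.058],"turn":[0,0,0],"fingers":0}
    - {"delta_pos":[-0.25,-0.22,-0.058],"turn":[0,0,0],"fingers":0}
    - {"delta_pos":[-0.295,-0.26,-0.058],"turn":[0,0,0],"fingers":0}
    - {"delta_pos":[-0.34,-0.3,-0.058],"turn":[0,0,0],"fingers":0}
    - {"delta_pos":[-0.385,-0.34,-0.058],"turn":[0,0,0],"fingers":0}
    - {"delta_pos":[-0.43,-0.38,-0.058],"turn":[0,0,0],"fingers":0}
    - {"delta_pos":[-0.47,-0.415,-0.058],"turn":[0,0,0],"fingers":0}
    - {"delta_pos":[-0.508,-0.444,-0.058],"turn":[0,0,0],"fingers":0}

```text
clock: 1.6
position: [0.5395, -0.0169, 0.3002]
ee_rot: [0.184, 0.983, 0.0, -0.0]
ft_force: [-0.3, 0.7, -0.2]
grip_width: 0.997
grasp_force: 0.0
```

Request:
move_arm:
  plan:
    - {"delta_pos":[0,0,0],"turn":[0,0,0],"fingers":0}
    - {"delta_pos":[0,0,0],"turn":[0,0,0],"fingers":0}

```text
clock: 1.85
position: [0.5388, -0.0143, 0.2999]
ee_rot: [0.184, 0.983, 0.0, -0.0]
ft_force: [-0.3, -0.4, -0.8]
grip_width: 1.004
grasp_force: 0.0
```

Run:
```python
from h import *
o=get_obs(); print(o["position"],o["ee_rot"],o["clock"],o["joint_pos"]); go((.539,-.015,.225))
```

```text
[ 0.5387895  -0.01428709  0.29986017] [ 1.83736941e-01  9.82975326e-01  1.63020508e-05 -4.94570922e-04] 1.85 [-0.53962305  0.11222773  0.5289662   1.62425101 -0.0574116   1.4215562
  1.19642089]
[-0.0005 -0.0006  0.0749]
```

Request:
move_arm:
  plan:
    - {"delta_pos":[0,0,0.03],"turn":[0,0,0],"fingers":0}
    - {"delta_pos":[0,0,0.06],"turn":[0,0,0],"fingers":0}
    - {"delta_pos":[0,0,0.075],"turn":[0,0,0],"fingers":0.3}
    - {"delta_pos":[0,0,0.075],"turn":[0,0,0],"fingers":0.65}
    - {"delta_pos":[0,0,0.075],"turn":[0,0,0],"fingers":0.65}
    - {"delta_pos":[0,0,0.075],"turn":[0,0,0],"fingers":0.65}
  force: 20

```text
clock: 2.6
position: [0.5396, -0.0147, 0.2263]
ee_rot: [0.184, 0.983, 0.0, 0.001]
ft_force: [-0.2, -0.9, 0.7]
grip_width: 0.355
grasp_force: 0.0
```

Run:
```python
from h import *
H=np.array([.7363,.0176]); o=get_obs(); print(o["position"],o["ft_force"],o["grip_width"])
a0=np.arctan2(-.0153-H[1],.5391-H[0]); r=np.hypot(-.0153-H[1],.5391-H[0]); print(r,np.degrees(a0)%360)
go(*[(*(H+r*np.array([np.cos(a0-t),np.sin(a0-t)])),.225) for t in np.linspace(0,.9,11)])
```

```text
[ 0.53957323 -0.01472155  0.22632626] [-0.21669253 -0.92771217  0.66250227] 0.3549640835728681
0.19992561116575328 189.47174508097956
[ 0.0002 -0.0007  0.0013]
[0.0087 0.0152 0.0013]
[0.0157 0.0317 0.0013]
[0.0212 0.0489 0.0013]
[0.0251 0.0664 0.0014]
[0.0275 0.0842 0.0014]
[0.0282 0.1022 0.0014]
[0.0273 0.1202 0.0014]
[0.0248 0.138  0.0014]
[0.0207 0.1555 0.0015]
[0.015  0.1726 0.0015]
```

Request:
move_arm:
  plan:
    - {"delta_pos":[0.009,0.015,0],"turn":[0,0,0],"fingers":0.65}
    - {"delta_pos":[0.016,0.032,0],"turn":[0,0,0],"fingers":0.65}
    - {"delta_pos":[0.021,0.049,0],"turn":[0,0,0],"fingers":0.65}
    - {"delta_pos":[0.025,0.066,0],"turn":[0,0,0],"fingers":0.65}
    - {"delta_pos":[0.0275,0.084,0],"turn":[0,0,0],"fingers":0.65}
    - {"delta_pos":[0.028,0.102,0],"turn":[0,0,0],"fingers":0.65}
    - {"delta_pos":[0.027,0.12,0],"turn":[0,0,0],"fingers":0.65}
    - {"delta_pos":[0.025,0.138,0],"turn":[0,0,0],"fingers":0.65}
    - {"delta_pos":[0.021,0.155,0],"turn":[0,0,0],"fingers":0.65}
    - {"delta_pos":[0.015,0.172,0],"turn":[0,0,0],"fingers":0.65}
    - {"delta_pos":[0.015,0.172,0],"turn":[0,0,0],"fingers":0.65}
    - {"delta_pos":[0.015,0.172,0],"turn":[0,0,0],"fingers":0.4}

```text
clock: 4.1
position: [0.5874, 0.1504, 0.2253]
ee_rot: [0.184, 0.983, -0.0, 0.0]
ft_force: [-0.1, 1.1, 0.9]
grip_width: 0.549
grasp_force: 0.0
```

Request:
move_arm:
  plan:
    - {"delta_pos":[0,0,0],"turn":[0,0,0],"fingers":0.2}
    - {"delta_pos":[0,0,-0.03],"turn":[0,0,0],"fingers":0}
    - {"delta_pos":[0,0,-0.07],"turn":[0,0,0],"fingers":0}
    - {"delta_pos":[0,0,-0.07],"turn":[0,0,0],"fingers":0}

```text
clock: 4.6
position: [0.5885, 0.1506, 0.2989]
ee_rot: [0.184, 0.983, 0.002, 0.002]
ft_force: [1.0, -0.3, -0.7]
grip_width: 0.999
grasp_force: 0.0
```

Run:
```python
from h import *
t=camera("top"); s=camera("scene"); save(t,"top1.png"); np.savez("top1.npz",**t); np.savez("scene1.npz",**s)
a=np.hstack([cv2.resize(x,None,fx=2.5,fy=2.5) for x in(t["color"][90:260,170:320],s["color"][130:300,190:340])]); cv2.imwrite("pics/c2.png",a[...,::-1])
for n,c in(("top",t),("scene",s)):
    hs=cv2.cvtColor(c["color"],cv2.COLOR_RGB2HSV); k=(((hs[...,0]<6)|(hs[...,0]>174))&(hs[...,1]>150)&(hs[...,2]>60)).astype(np.uint8)
    N,_,st,ce=cv2.connectedComponentsWithStats(k)
    for i in range(1,N):
        if st[i,4]>15: x,y,w,h,_a=st[i]; print(n,st[i],ce[i].round(1),ray(c,*ce[i],.127).round(4),ray(c,x+(w-1)/2,y+(h-1)/2,.1135).round(4))
```

```text
top [239 189  10   9  75] [243.4 193. ] [ 0.5342 -0.0049  0.127 ] [ 0.5353 -0.0049  0.1135]
scene [254 195   9  12  90] [257.9 200.4] [0.543  0.0052 0.127 ] [ 0.5341 -0.004   0.1135]
```

View pics/c2.png

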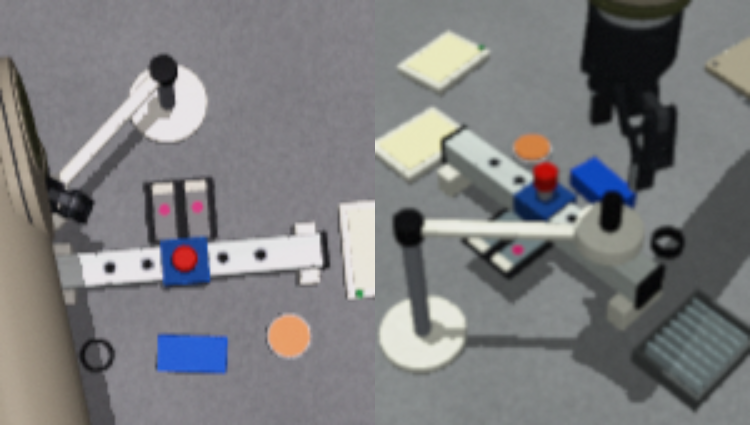

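The lamp is now about 45° to the +y side, roughly (190,170) in the top frame. The knob is in plain view at (243,193), on the sleeve at the middle hole. Next I go above the knob and align the jaws with the rail.

Run:
```python
from h import *
go((.5343,-.0045,.299),(.5343,-.0045,.107))
```

```text
[-0.0068 -0.1638 -0.0037]
[-0.0068 -0.1639  0.1883]
```

Units first: turns go in shares of pi/2 rad. So -0.457 rad / 1.5708 = -0.2909.

Request:
move_arm:
  plan:
    - {"delta_pos":[-0.002,-0.05,0],"turn":[0,0,-0.0637],"fingers":0}
    - {"delta_pos":[-0.004,-0.1,0],"turn":[0,0,-0.1592],"fingers":0}
    - {"delta_pos":[-0.006,-0.15,0],"turn":[0,0,-0.2546],"fingers":0}
    - {"delta_pos":[-0.007,-0.164,0.02],"turn":[0,0,-0.2909],"fingers":0}
    - {"delta_pos":[-0.007,-0.164,0.06],"turn":[0,0,-0.2909],"fingers":0}
    - {"delta_pos":[-0.007,-0.164,0.1],"turn":[0,0,-0.2909],"fingers":0}
    - {"delta_pos":[-0.007,-0.164,0.1],"turn":[0,0,-0.2909],"fingers":0}
    - {"delta_pos":[-0.007,-0.164,0.1],"turn":[0,0,-0.2909],"fingers":0}

```text
clock: 5.7
position: [0.5348, -0.0046, 0.1964]
ee_rot: [-0.043, 0.999, 0.0, 0.0]
ft_force: [0.2, 0.8, 1.0]
grip_width: 1.001
grasp_force: 0.0
```

Run:
```python
from h import *
o=get_obs(); print(o["position"],Ro.from_quat(o["ee_rot"]).as_matrix().round(3)); go((.5343,-.0045,.107))
```

```text
[ 0.53483444 -0.00457488  0.19635129] [[-0.996 -0.087  0.001]
 [-0.087  0.996  0.   ]
 [-0.001 -0.    -1.   ]]
[0.0006 0.0001 0.0894]
```

Request:
move_arm:
  plan:
    - {"delta_pos":[0,0,0.03],"turn":[0,0,0],"fingers":0}
    - {"delta_pos":[0,0,0.06],"turn":[0,0,0],"fingers":0}
    - {"delta_pos":[0.0005,0,0.085],"turn":[0,0,0],"fingers":0.2}
    - {"delta_pos":[0.0005,0,0.089],"turn":[0,0,0],"fingers":0.4}
    - {"delta_pos":[0.0005,0,0.089],"turn":[0,0,0],"fingers":0.6}
    - {"delta_pos":[0.0005,0,0.089],"turn":[0,0,0],"fingers":1}
    - {"delta_pos":[0.0005,0,0.089],"turn":[0,0,0],"fingers":1}
    - {"delta_pos":[0.0005,0,0.089],"turn":[0,0,0],"fingers":1}
    - {"delta_pos":[0.0005,0,0.089],"turn":[0,0,0],"fingers":1}
    - {"delta_pos":[0.0005,0,0.089],"turn":[0,0,0],"fingers":1}
  force: 60

```text
clock: 6.95
position: [0.5352, -0.0054, 0.1084]
ee_rot: [-0.043, 0.999, -0.0, 0.001]
ft_force: [-1.0, -2.0, 6.9]
grip_width: 0.329
grasp_force: 59.0
```

Request:
move_arm:
  plan:
    - {"delta_pos":[0,0,-0.004],"turn":[0,0,0],"fingers":1}
    - {"delta_pos":[0,0,-0.008],"turn":[0,0,0],"fingers":1}
    - {"delta_pos":[0,0,-0.012],"turn":[0,0,0],"fingers":1}
    - {"delta_pos":[0,0,-0.016],"turn":[0,0,0],"fingers":1}
    - {"delta_pos":[0,0,-0.016],"turn":[0,0,0],"fingers":1}
    - {"delta_pos":[0,0,-0.016],"turn":[0,0,0],"fingers":1}

```text
clock: 7.7
position: [0.5348, -0.0045, 0.1226]
ee_rot: [-0.044, 0.999, -0.0, 0.001]
ft_force: [6.6, -1.6, -12.1]
grip_width: 0.33
grasp_force: 59.8
```

Run:
```python
from h import *
s=camera("scene"); np.savez("scene2.npz",**s); hs=cv2.cvtColor(s["color"],cv2.COLOR_RGB2HSV)
cv2.imwrite("pics/c3.png",cv2.resize(s["color"][150:260,190:340],None,fx=5,fy=5,interpolation=cv2.INTER_CUBIC)[...,::-1])
o=get_obs(); print(o["position"],o["ft_force"])
```

```text
[ 0.53477255 -0.00450254  0.12263431] [  7.3093785   -1.99272412 -10.81863451]
```

View pics/c3.png

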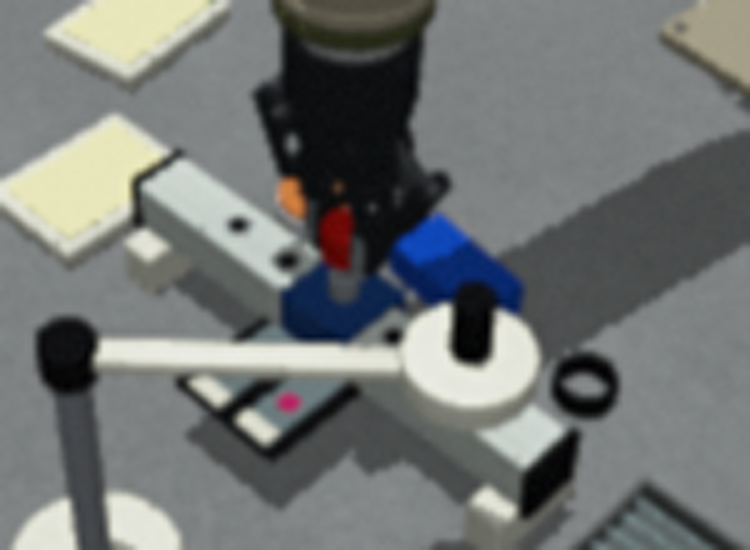

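The red knob stands raised at about (337,237) in the crop, with steel showing below it. TCP rise is about 15 mm and the pull is 11 N, so the pin is out. Now I slide 45 mm toward rail -y, which is tool -y.

Request:
move_arm:
  plan:
    - {"delta_pos":[0,-0.006,0],"turn":[0,0,0],"fingers":1}
    - {"delta_pos":[0,-0.012,0],"turn":[0,0,0],"fingers":1}
    - {"delta_pos":[0,-0.018,0],"turn":[0,0,0],"fingers":1}
    - {"delta_pos":[0,-0.024,0],"turn":[0,0,0],"fingers":1}
    - {"delta_pos":[0,-0.03,0],"turn":[0,0,0],"fingers":1}
    - {"delta_pos":[0,-0.036,0],"turn":[0,0,0],"fingers":1}
    - {"delta_pos":[0,-0.041,0],"turn":[0,0,0],"fingers":1}
    - {"delta_pos":[0,-0.045,0],"turn":[0,0,0],"fingers":1}
    - {"delta_pos":[0,-0.045,0],"turn":[0,0,0],"fingers":1}
    - {"delta_pos":[0,-0.045,0],"turn":[0,0,0],"fingers":1}

```text
clock: 9.0
position: [0.5388, -0.0487, 0.1226]
ee_rot: [-0.044, 0.999, 0.0, 0.001]
ft_force: [5.3, 0.4, -10.8]
grip_width: 0.33
grasp_force: 59.9
```

Run:
```python
from h import *
o=get_obs(); p=o["position"]; print(p,o["ft_force"]); a=np.array([-.0882,.9961]); print("slid",a@(p[:2]-[.5348,-.0045]), "from rail centre",a@(p[:2]-[.5337,-.0048]))
```

```text
[ 0.53878525 -0.048704    0.12259705] [  5.26111881   0.35581406 -10.84630033]
slid -0.044383101559455296 from rail centre -0.044181291559455306
```

Request:
move_arm:
  plan:
    - {"delta_pos":[0,-0.0005,0.004],"turn":[0,0,0],"fingers":1}
    - {"delta_pos":[0,-0.0005,0.007],"turn":[0,0,0],"fingers":1}
    - {"delta_pos":[0,-0.0005,0.01],"turn":[0,0,0],"fingers":1}
    - {"delta_pos":[0,-0.0005,0.013],"turn":[0,0,0],"fingers":1}
    - {"delta_pos":[0,-0.0005,0.016],"turn":[0,0,0],"fingers":1}
    - {"delta_pos":[0,-0.0005,0.0165],"turn":[0,0,0],"fingers":1}
    - {"delta_pos":[0,-0.0005,0.0165],"turn":[0,0,0],"fingers":1}
    - {"delta_pos":[0,-0.0005,0.0165],"turn":[0,0,0],"fingers":1}

```text
clock: 10.0
position: [0.5393, -0.0502, 0.1082]
ee_rot: [-0.043, 0.999, 0.0, 0.002]
ft_force: [-2.5, -2.4, 16.2]
grip_width: 0.335
grasp_force: 62.7
```

Run:
```python
from h import *
t=camera("top"); s=camera("scene")
cv2.imwrite("pics/c4.png",np.hstack([cv2.resize(x,None,fx=2.5,fy=2.5,interpolation=cv2.INTER_CUBIC) for x in(t["color"][90:260,170:320],s["color"][130:300,190:340])])[...,::-1])
o=get_obs(); p=o["position"]; print(p,o["ft_force"]); a=np.array([-.0882,.9961]); print("slid",a@(p[:2]-[.5348,-.0045]))
```

```text
[ 0.53926474 -0.05027268  0.10820445] [-2.83536518 -1.26419272 15.63428472]
slid -0.04598795783731355
```

View pics/c4.png

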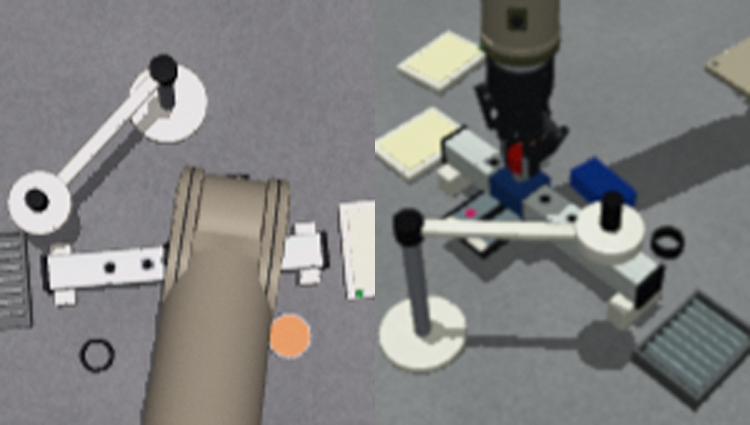

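The TCP is back at its pinned height (108.2 mm against 108.4 mm at the start). It is 46 mm along, within the pin's play, with about 16 N pressing the pin home. The lamp head at (37,200) in the crop is well clear, and the cap, the box and the orange disc at (290,336) are where they were. I'll ease the push slightly, let it settle and hand in.

Request:
move_arm:
  plan:
    - {"delta_pos":[0,0.0005,-0.0005],"turn":[0,0,0],"fingers":1}
    - {"delta_pos":[0,0.0005,-0.0005],"turn":[0,0,0],"fingers":1}
    - {"delta_pos":[0,0.0005,-0.0005],"turn":[0,0,0],"fingers":1}
    - {"delta_pos":[0,0.0005,-0.0005],"turn":[0,0,0],"fingers":1}

```text
clock: 10.6
position: [0.5392, -0.0502, 0.1083]
ee_rot: [-0.043, 0.999, -0.0, 0.002]
ft_force: [-0.7, -3.2, 9.9]
grip_width: 0.332
grasp_force: 62.0
```

Run:
```python
from h import *
from workcell import hand_in
o=get_obs(); print(o["position"],o["ft_force"],o["grasp_force"])
if o["position"][2]<.1095 and o["grasp_force"]>20: print(hand_in())
```

```text
[ 0.53916664 -0.05016943  0.108279  ] [-0.67375692 -3.21633786  9.9422087 ] 62.00373745523393
the job is handed in; nothing more can be done
None
```

I handed the job in at 10.6 s, and the verdict was not shown: the lamp is about 45° clear, the sleeve is at the next hole on the light-plate side, and the gripper is still on the knob at about 62 N with the pin held home (TCP back at its pinned height).

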